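# Unpack the clay goat from its screw-top travelling case

## Task

Unscrew the tall tin cover of the travelling case anticlockwise, more than a full turn, until its thread lets go, lift it straight up off the goat inside and stand it, mouth down, in the middle of the round cork mat. Then take the brittle black clay goat from the case's foot and stand it upright in the middle of the square wooden block, without tipping or dropping it. Leave the jaguar mask, the duck whistle and the clay bowl where they are.

Things in the scene. Friction and masses are not known exactly. Their poses are not given: they have to be found in the camera images.
- case: the case's round wooden foot, bolted to the cart top: a disc 96 mm across, 12 mm thick, carrying an upright post with a coarse right-hand outside thread (lead 12 mm per turn), 56 mm across over the thread, 48 mm core. The post's flat top, where the goat stands, is 46 mm above the cart top. Origin: on the axis at the underside, z up
- cover_knob (a point): grip point in the round wooden knob (46 mm across, 34 mm tall, upright sides) on top of the loose tin cover, on its axis: 133 mm above the cover's open rim, 25 mm above the can's flat top, 17 mm below the knob's top. At the start the cover is screwed fully home, its rim on the foot's disc, this point 145 mm above the cart top
- cover: the cover: an upside-down can 66 mm across, 108 mm tall, knob on top, 150 mm in all, 0.22 kg; origin on its axis at the open rim, z up. Turned anticlockwise it rises 12 mm a turn, easily, and lets go after 1.25 turns (7.9 rad, +-0.6), 15 mm up; before that it can't be pulled off. It stays where left; turning on does no harm. Once free it must rise 80 mm more to pass the goat
- goat_mid (a point): centre of the trunk of the loose black clay goat that stands on the post inside the cover, hidden until that is lifted. 66 mm tall, 45 mm long (x, head at +x), 26 mm wide (y), 0.13 kg. The point is 34 mm above the underside of its flat base (38 x 26 mm). Grip across y on the trunk: a level box 38 x 24 x 24 mm centred here; the horns reach 32 mm above the point
- goat: the goat as a whole; origin at the centre of the underside of its base, x towards its head, z up
- mat_top (a point): centre of the top face of the round cork mat, 160 mm across, 6 mm thick, fixed flat on the cart top
- block_top (a point): centre of the top face of the square wooden block, 120 x 120 mm, 30 mm high, fixed on the cart top; its sides lie along this point's x and y
- mask: bystander: painted clay jaguar mask, round, 105 mm across, 36 mm high, lying face up; origin at the centre of its underside
- duck: bystander: blue clay duck whistle, 97 mm long, 78 mm tall; origin under its body's centre
- bowl: bystander: terracotta bowl, 90 mm across, 45 mm tall; origin at the centre of its underside
There are look-alikes about, which are no part of the job. Of the things that look like the part that bears mat_top, take the one that is farthest to the robot's right at the start.

How it is judged:
By the outcome, as a careful person would: the job done as asked, in the order asked, and still so for the second after the job is handed in, with the robot touching nothing.
It also fails if it takes over 72 s, if anything falls off the work surface, if the arm or the gripper's body presses on something with over 40 N, if the wrist force passes 120 N, or if a joint passes its speed limit or range.

## Robot

A 6-joint arm with a two-finger parallel gripper is mounted at the origin on the work surface. World frame = base frame: x ahead of the robot, y to its left, z up, the work surface at z = 0. Lengths are in m, angles in rad, forces in N, time in s.
With the tool pointing down it reaches from about 0.2 to 0.875 m from the base axis. Payload 3.4 kg.
Tool frame: the origin (TCP) lies at the very end of the fingers, on their centre line; the grasp point (between the pads) lies 19 mm behind it; z points along the fingers, y is the line along which they close (so a half turn about z gives the same grasp; the last joint's range is limited). The gripper opens to 94 mm and grips with 3 to 60 N. Pads are 16 mm wide; open, the fingers measure 119 mm over their backs; the gripper's body (75 mm by 177 mm) begins 78 mm behind the grasp point.
Start: joints at [-1.459, 0.276, 1.505, -0, 1.361, -0.121], TCP at [0.133, -0.56, 0.205] pointing down, gripper open.
Joint ranges: [-2.89, 2.89], [-0.75, 2.08], [0.22, 2.7], [-1.18, 4.32], [0.11, 2.71], [-2.7, 2.7]. Speed limits (rad/s): [2.57, 2.57, 3.14, 3.14, 3.14, 3.14].

## Interface

Orientations are given as a rotation vector (axis times angle).
In Python, from cell import status, eyes, ticket gives the robot as it stands.
- The arm moves only by the tool drive_tool, never from a script. Its argument "increments" is a list that holds one entry, the list of rows, each a list of 4 numbers: the shift along the tool's x, y, z in mm, then the turn about the tool's z in degrees. In form: [[[tx, ty, tz, twist], ...]]. A call has 1 to 12 rows; each row is the pose to reach, as a shift and turn from the pose commanded when the call began, along the tool's axes at that moment; what a row does not reach only later rows make up. A row lasts 1/8 s, in which the tool goes at most 62.5 mm and 10.7 degrees, less where a joint would pass 70% of its speed; a pose out of reach is approached as far as the arm can. A call with a gripper value outside its range is refused whole. "jaw" is the opening, from 0 (shut) to 1 (fully open), set as the call begins (left out, the last holds). The fingers move at their own pace and stop on an object; the grip force is fixed at half the most. Time passes only in rows, so rows that repeat a pose let the fingers close. It gives the time, the measured TCP pose, the force, the opening and the grip force at its end, in the units of the state.
- status.get_obs(): the state, without advancing time (a new reading comes with each control period).
- eyes.grab_frame(name): name is "scene" or "top" or "wrist"; returns a dict with "img" (384x512x3 uint8, red, green, blue), "z_map" (384x512 float32, m along the optical axis (not along the pixel's ray), 0 where there is no reading), "fx", "fy", "cx", "cy" (pixels), "position" and "orientation" of the camera in the world; the wrist camera has in their place "hand_eye" (4x4, takes a point from camera to tool coordinates, whose origin is the TCP and whose axes are the flange's). Camera axes: x right, y up, looking along -z (the intrinsics and any distortion apply to the point x, -y, -z); pixel columns grow to the right and rows downward; lengths in m; the calibration is good to about 2 mm. A picture is of the moment at which its call begins: read the wrist's pose just before it.
- ticket.close_job(): hands the job in; it is judged then, once.
Trained networks look in a picture, given as the dict that the camera call returned (one of the last four; its "shot" number tells which), for a name from the list of things; names that differ only in an ending like _2 or _b are one class to them, and where a whole thing is asked for, a point or a joint stands for the part that bears it (a point fixed in the world has none). Each returns a list of dicts, best first, with "p" (0 to 1); they miss things now and then, are a little off and sometimes report something else, mostly with a low value. They report only what shows in the picture. A call takes as long as a camera call. They do not tell look-alikes from the thing itself.
- eyes.search_frame(name, picture): "position" ([x, y, z] in m, in world coordinates, good to about 4 mm: the middle of the surface that is visible of it).
- eyes.masks_of(name, picture): "region" (384x512 bool, what is visible of it).
The state is a dict: "clock": time; "q": joint angles; "qd": joint speeds; "effort": joint torques, N m; "ee_pos": TCP position; "ee_rot": TCP orientation; "wrist_force": force on the tool from outside, world axes, zero at the start; "torque": the same for the moment, N m; "opening": opening from 0.0 (shut) to 1.0 (fully open); "gripper_force": force on a finger pad.
Only numpy, scipy, OpenCV 4.12 (cv2) and the standard library are available. Lean on these libraries where they do the work, as an engineer would, in place of code of your own. Each camera call takes 0.05 s, during which the arm holds its last target. There are 200 camera calls.

## Working session

There is one attempt and no reset: what is moved stays moved. The work goes in short steps, Python scripts to look and compute and a tool call to move; the robot and the scene stay as the last step left them, time stands still between calls to the robot, and variables do not carry over. Pictures are saved under pics/ and viewed, at most 10 in all, crops included, and the job is handed in when it is done.

Besides the shell and the picture viewer there is one more tool, called as name([rows], argument=value, ...), one row to a line, values as JSON. drive_tool: Moves the arm, as the interface text tells. Its arguments: {"type":"object","properties":{"increments":{"type":"array","items":{"type":"array","items":{"type":"array","items":{"type":"number"}}}},"jaw":{"type":"number"}},"required":["increments"]}

```bash
mkdir -p pics; cat > h.py <<'E'
import numpy as np, cv2
from scipy.spatial.transform import Rotation as R
from cell import status, eyes, ticket
def save(n,img): cv2.imwrite('pics/'+n,cv2.cvtColor(img,cv2.COLOR_RGB2BGR))
def px(f,p):
    q=R.from_rotvec(f['orientation']).as_matrix() if np.size(f['orientation'])==3 else np.array(f['orientation'])
    c=q.T@(np.array(p)-f['position']); return (f['cx']+f['fx']*c[0]/-c[2], f['cy']-f['fy']*c[1]/-c[2])
E
python3 - <<'E'
from h import *
o=status.get_obs(); print({k:np.round(v,3) for k,v in o.items()})
s=eyes.grab_frame('scene'); t=eyes.grab_frame('top')
for n,f in(('scene',s),('top',t)):
    print(n,{k:v for k,v in f.items() if k not in('img','z_map')})
    for x in ['case','cover','cover_knob','mat_top','block_top','mask','duck','bowl']:
        for d in eyes.search_frame(x,f)[:4]: print(x,np.round(d['position'],3),round(d['p'],2),np.round(px(f,d['position'])))
save('a.png',np.vstack([cv2.resize(s['img'],(400,300)),cv2.resize(t['img'],(400,300))]))
E
```

```text
{'clock': np.float64(0.0), 'q': array([-1.459,  0.277,  1.506,  0.   ,  1.361, -0.121]), 'qd': array([-0.001, -0.002, -0.001, -0.   , -0.   ,  0.002]), 'effort': array([ 0.0000e+00, -4.0458e+01, -2.3724e+01,  7.0000e-02,  3.4000e-02,
       -0.0000e+00]), 'ee_pos': array([ 0.133, -0.559,  0.205]), 'ee_rot': array([-3.119, -0.365, -0.   ]), 'wrist_force': array([-0.738, -0.187,  0.047]), 'torque': array([-0.062, -0.015,  0.005]), 'gripper_force': np.float64(0.0), 'opening': np.float64(1.003)}
scene {'fx': 355.4833811438583, 'fy': 355.4833811438583, 'cx': 258.2587811915817, 'cy': 189.84244772004604, 'position': array([ 1.13679115, -0.05703185,  0.75524988]), 'orientation': array([0.64123049, 0.5346165 , 1.28555165]), 'shot': 1}
case [ 0.476 -0.235  0.01 ] 0.9 [147. 222.]
cover [ 0.467 -0.245  0.109] 0.8 [133. 195.]
cover_knob [ 0.465 -0.239  0.106] 0.79 [136. 195.]
mat_top [ 0.594 -0.03   0.004] 0.69 [228. 245.]
mat_top [0.302 0.307 0.009] 0.62 [317. 154.]
mat_top [0.638 0.401 0.007] 0.57 [392. 229.]
block_top [0.514 0.215 0.031] 0.96 [311. 201.]
block_top [ 0.402 -0.005  0.047] 0.5 [2
[... 183 characters left out ...]
099572892, 'cx': 255.1037909541048, 'cy': 192.32438217254207, 'position': array([0.44081604, 0.06285792, 1.19117484]), 'orientation': array([ 0.0712208 , -0.03355939, -1.59817982]), 'shot': 2}
case [ 0.447 -0.222  0.013] 0.72 [359. 213.]
cover [ 0.443 -0.232  0.125] 0.61 [373. 214.]
cover_knob [ 0.447 -0.23   0.123] 0.73 [372. 213.]
mat_top [ 0.591 -0.032  0.007] 0.87 [294. 168.]
mat_top [0.633 0.401 0.007] 0.81 [154. 159.]
mat_top [ 0.296  0.306 -0.001] 0.55 [187. 267.]
block_top [0.5   0.219 0.028] 0.89 [212. 200.]
block_top [0.756 0.249 0.021] 0.2 [201. 117.]
mask [ 0.747 -0.254  0.015] 0.74 [365. 115.]
duck [ 0.388 -0.012  0.055] 0.63 [291. 236.]
bowl [0.756 0.248 0.023] 0.83 [202. 117.]
```

View pics/a.png

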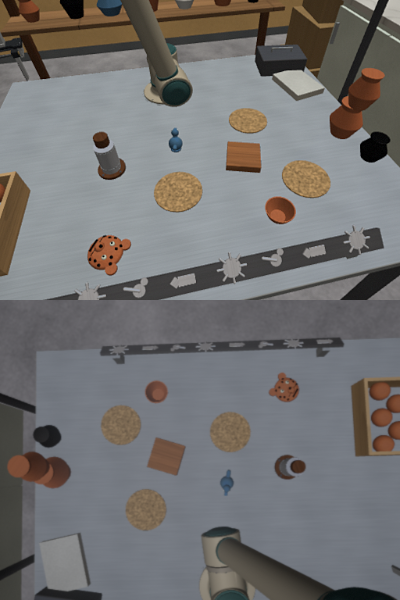

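Left/top picture: the cover is at scene (133,195) and the block at (311,201). Three cork mats show: A scene (228,245)/top (294,168) at y=-0.03, B (392,229) at y=0.40, and C (317,154) at y=0.31. A fits, being farthest to the robot's right (smallest y). I'll confirm it in a crop and measure it precisely.

```bash
cat >> h.py <<'E'
def cloud(f,pose=None):
    z=f['z_map']; v,u=np.indices(z.shape)
    c=np.stack([(u-f['cx'])/f['fx']*z,-(v-f['cy'])/f['fy']*z,-z],-1)
    if pose is None: M=R.from_rotvec(f['orientation']).as_matrix(); t=np.array(f['position'])
    else:
        T=np.eye(4); T[:3,:3]=R.from_rotvec(pose['ee_rot']).as_matrix(); T[:3,3]=pose['ee_pos']; T=T@np.array(f['hand_eye']); M,t=T[:3,:3],T[:3,3]
    w=c@M.T+t; w[z==0]=np.nan; return w
def circ(p):
    c,r=cv2.minEnclosingCircle((p[:,:2]*1000).astype(np.float32)); return np.round(c,1),round(r,1)
E
python3 - <<'E'
from h import *
for n in('scene','top'):
    f=eyes.grab_frame(n); w=cloud(f)
    for x,zr in(('cover_knob',(.15,.175)),('mat_top',(-.005,.02)),('block_top',(.02,.04)),('case',(0,.03))):
        for d in eyes.masks_of(x,f)[:3]:
            m=d['region'].copy(); p=w[m]; p=p[np.isfinite(p[:,2])]; a=p[(p[:,2]>zr[0])&(p[:,2]<zr[1])]
            if len(a)<5: print(n,x,'few',m.sum(),p[:,2].max() if len(p) else 0); continue
            med=np.median(a,0); k=a[np.linalg.norm(a[:,:2]-med[:2],axis=1)<.1]
            print(n,x,round(d['p'],2),len(k),'med',np.round(med,4),circ(k), np.round(cv2.minAreaRect((k[:,:2]*1000).astype(np.float32))[0],1),np.round(cv2.minAreaRect((k[:,:2]*1000).astype(np.float32))[1:][1]) , np.round(cv2.minAreaRect((k[:,:2]*1000).astype(np.float32))[1]))
    if n=='top': save('b.png',cv2.resize(f['img'][90:310,120:400],None,fx=2.5,fy=2.5))
E
```

```text
scene cover_knob 0.66 240 med [ 0.4519 -0.2438  0.162 ] (array([ 444.1, -244.2]), 25.0) [ 447.2 -244.8] 33.0 [44. 44.]
scene mat_top 0.8 1258 med [0.3007 0.3062 0.0075] (array([291.8, 312.7]), 85.9) [291.2 305.7] 9.0 [167. 155.]
scene mat_top 0.63 2520 med [ 0.5951 -0.0309  0.0068] (array([587.9, -27. ]), 82.7) [588.8 -30.8] 76.0 [158. 159.]
scene mat_top 0.62 2291 med [0.6349 0.4    0.0073] (array([626.2, 406.4]), 85.3) [627.6 402.1] 33.0 [161. 160.]
scene block_top 0.56 1397 med [0.5082 0.2189 0.031 ] (array([502.5, 219.8]), 80.1) [499.5 222.4] 73.0 [119. 123.]
scene block_top 0.35 128 med [ 0.4722 -0.2384  0.0311] (array([ 446.2, -244.9]), 33.3) [ 462.3 -241.6] 12.0 [33. 67.]
scene case 0.59 358 med [ 0.4737 -0.2365  0.0121] (array([ 447. , -245.3]), 47.9) [ 457.5 -241.7] 16.0 [70. 95.]
top mat_top 0.88 2178 med [0.2943 0.305  0.0067] (array([294.5, 306.8]), 81.5) [295.2 306.1] 88.0 [159. 158.]
top mat_top 0.82 2005 med [ 0.5886 -0.0335  0.0068] (array([589.5, -31.9]), 81.2) [589.1 -31.8] 25.0 [155. 150.]
top mat_top 0.61 2061 med [0.6305 0.3988 0.0068] (array([631.2, 402.5]), 82.8) [631.5 399. ] 51.0 [159. 157.]
top block_top 0.94 1568 med [0.4993 0.218  0.0307] (array([500. , 217.6]), 80.8) [499.6 218.6] 72.0 [121. 120.]
top block_top 0.27 200 med [0.7657 0.2607 0.0313] (array([750.1, 252. ]), 41.6) [750.4 250.2] 46.0 [75. 76.]
top case 0.65 267 med [ 0.4394 -0.2242  0.0125] (array([ 445.7, -246.9]), 47.4) [ 445.4 -234.4] 2.0 [94. 67.]
```

View pics/b.png

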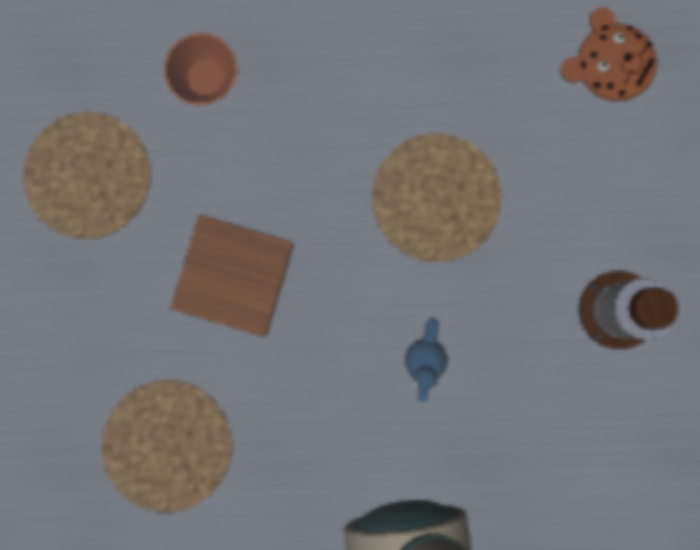

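Mat A is at crop (437,197), clearly the rightmost of the three. Case axis is (0.446,-0.2455), mat (0.589,-0.0315), block (0.4996,0.2185). Moving above the knob and turning q6 to its upper end.

drive_tool([
  [[19, -12, 0, 5], [57, -35, 0, 15], [102, -63, 0, 25], [151, -93, 0, 35], [204, -126, 0, 45], [256, -158, 0, 55], [305, -188, 0, 65], [346, -214, 0, 75], [369, -228, 0, 85], [377, -232.5, 0, 93], [377, -232.5, 0, 95], [377, -232.5, 0, 95]],
], jaw=0.8)

```text
clock: 2.9
ee_pos: [0.4455, -0.2467, 0.2055]
ee_rot: [2.378, -2.052, 0.0]
wrist_force: [-0.2, -0.3, -1.0]
opening: 0.798
gripper_force: 0.0
```

```bash
cat >> h.py <<'E'
def axes(o):
    M=R.from_rotvec(o['ee_rot']).as_matrix(); return M
def go(o,p): # mm shift in tool axes to world TCP p
    return np.round(axes(o).T@(np.array(p)-o['ee_pos'])*1000,1)
E
python3 - <<'E'
from h import *
o=status.get_obs(); f=eyes.grab_frame('wrist'); w=cloud(f,o)
print(o['clock'],np.round(o['q'],3),np.round(o['ee_pos'],4),np.round(axes(o),3),o['wrist_force'])
a=w[(w[...,2]>.155)&(w[...,2]<.17)]; print(len(a),np.round(np.median(a,0),4) if len(a) else 0, circ(a) if len(a)>9 else 0)
for z0,z1 in((.115,.125),(.006,.018)):
    b=w[(abs(w[...,2]-(z0+z1)/2)<(z1-z0)/2)&(np.hypot(w[...,0]-.446,w[...,1]+.2455)<.055)]; print(len(b), circ(b) if len(b)>9 else 0)
print(go(o,[.446,-.2455,.126]))
E
```

```text
2.9 [-0.642  0.177  1.639 -0.     1.325  2.353] [ 0.4455 -0.2467  0.2055] [[ 0.147 -0.989 -0.   ]
 [-0.989 -0.147 -0.   ]
 [ 0.     0.    -1.   ]] [-0.18363716 -0.26844214 -0.98306695]
2408 [ 0.4462 -0.249   0.1613] (array([ 446.1, -247.4]), 22.9)
1314 (array([ 446.1, -247.4]), 32.8)
1282 (array([ 446. , -247.2]), 47.8)
[-1.1 -0.7 79.5]
```

drive_tool([
  [[0, 0, 10, 4], [0, 0, 28, 10], [0, 0, 48, 15], [0, 0, 65, 16], [0, 0, 76, 16], [0, 0, 79, 16], [0, 0, 79, 16]],
])

```text
clock: 3.82
ee_pos: [0.4459, -0.2467, 0.1267]
ee_rot: [2.068, -2.365, 0.001]
wrist_force: [1.5, 0.1, -0.9]
opening: 0.798
gripper_force: 0.0
```

drive_tool([
  [[0, 0, 0, 0], [0, 0, 0, 0], [0, 0, 0, 0], [0, 0, 0, 0]],
], jaw=0.3)

```text
clock: 4.32
ee_pos: [0.4459, -0.2464, 0.1267]
ee_rot: [2.068, -2.365, 0.001]
wrist_force: [-0.3, -0.6, 1.3]
opening: 0.486
gripper_force: 30.0
```

drive_tool([
  [[0, 0, -0.2, -5], [0, 0, -0.5, -15], [0, 0, -0.8, -25], [0, 0, -1.2, -35], [0, 0, -1.5, -45], [0, 0, -1.8, -55], [0, 0, -2.2, -65], [0, 0, -2.5, -75], [0, 0, -2.8, -85], [0, 0, -3.2, -95], [0, 0, -3.3, -100], [0, 0, -3.3, -100]],
])

```text
clock: 5.82
ee_pos: [0.4455, -0.2462, 0.1293]
ee_rot: [-3.141, -0.062, 0.001]
wrist_force: [0.7, -0.7, -2.5]
opening: 0.483
gripper_force: 30.0
```

```bash
python3 - <<'E'
from h import *
o=status.get_obs(); print(o['clock'],np.round(o['q'],3),o['ee_pos'],o['wrist_force'],o['torque'],o['gripper_force'])
E
```

```text
5.825 [-0.641  0.235  1.764 -0.     1.144  0.89 ] [ 0.44551356 -0.2461555   0.12929699] [ 0.69946277 -0.69858305 -2.51940101] [-0.05400513  0.0416464  -0.00203653] 29.999113976955414
```

drive_tool([
  [[0, 0, -0.2, -6], [0, 0, -0.5, -16], [0, 0, -0.9, -26], [0, 0, -1.2, -36.5], [0, 0, -1.6, -47], [0, 0, -1.9, -57.5], [0, 0, -2.3, -68], [0, 0, -2.6, -78.5], [0, 0, -3.0, -89], [0, 0, -3.3, -99.5], [0, 0, -3.7, -110], [0, 0, -3.9, -118]],
])

```text
clock: 7.32
ee_pos: [0.4457, -0.2465, 0.1334]
ee_rot: [-1.558, -2.728, 0.001]
wrist_force: [0.2, -0.3, -2.1]
opening: 0.485
gripper_force: 30.0
```

drive_tool([
  [[0, 0, -0.2, -6], [0, 0, -0.5, -16], [0, 0, -0.9, -26], [0, 0, -1.2, -36.5], [0, 0, -1.6, -47], [0, 0, -1.9, -57.5], [0, 0, -2.3, -68], [0, 0, -2.6, -78], [0, 0, -2.7, -80]],
])

```text
clock: 8.45
ee_pos: [0.4458, -0.2462, 0.1362]
ee_rot: [0.553, -3.092, -0.0]
wrist_force: [-0.2, -0.6, -2.3]
opening: 0.486
gripper_force: 30.0
```

```bash
python3 - <<'E'
from h import *
o=status.get_obs(); print(o['clock'],np.round(o['q'],3),o['ee_pos'],o['wrist_force'],o['torque'],o['gripper_force'])
f=eyes.grab_frame('wrist'); w=cloud(f,o); g=np.hypot(w[...,0]-.446,w[...,1]+.2467)<.03
for lo,hi in((.11,.15),(.15,.2)):
    b=w[g&(w[...,2]>lo)&(w[...,2]<hi)]; print(len(b),np.percentile(b[:,2],[5,50,95]) if len(b) else 0)
E
```

```text
8.45 [-0.641  0.229  1.753 -0.     1.16  -2.566] [ 0.44576786 -0.24624208  0.13616265] [-0.18232004 -0.62036813 -2.27935054] [ 0.06460374 -0.18171033  0.01469064] 29.99929904937744
1809 [0.1278135  0.12905865 0.14823853]
7396 [0.15721997 0.17067656 0.19325935]
```

The cover turned 298° and rose about 9.5 mm. Now I'll release, rewind and turn on.

drive_tool([
  [[0, 0, 0, 0], [0, 0, 0, 1], [0, 0, 0, 9], [0, 0, 0, 19], [0, 0, 0, 29], [0, 0, 0, 39.5], [0, 0, 0, 50], [0, 0, 0, 60.5], [0, 0, 0, 71], [0, 0, 0, 81.5], [0, 0, 0, 92], [0, 0, 0, 102]],
], jaw=0.65)

```text
clock: 10.0
ee_pos: [0.446, -0.2464, 0.1367]
ee_rot: [2.062, 2.369, 0.0]
wrist_force: [-0.0, 0.5, 0.1]
opening: 0.65
gripper_force: 0.0
```

drive_tool([
  [[0, 0, 0, 10], [0, 0, 0, 20.5], [0, 0, 0, 31], [0, 0, 0, 41.5], [0, 0, 0, 52], [0, 0, 0, 62.5], [0, 0, 0, 73], [0, 0, 0, 83.5], [0, 0, 0, 94], [0, 0, 0, 104.5], [0, 0, 0, 110], [0, 0, 0, 110]],
])

```text
clock: 11.5
ee_pos: [0.446, -0.2464, 0.1366]
ee_rot: [3.125, -0.319, 0.001]
wrist_force: [0.4, -0.6, 0.0]
opening: 0.652
gripper_force: 0.0
```

drive_tool([
  [[0, 0, 0, 0], [0, 0, 0, 0], [0, 0, 0, 0]],
], jaw=0.3)

```text
clock: 11.88
ee_pos: [0.4459, -0.2463, 0.1364]
ee_rot: [3.125, -0.319, 0.0]
wrist_force: [-0.7, 0.2, 0.7]
opening: 0.484
gripper_force: 30.0
```

drive_tool([
  [[0, 0, -0.2, -5], [0, 0, -0.5, -15], [0, 0, -0.9, -25], [0, 0, -1.2, -35.5], [0, 0, -1.6, -46], [0, 0, -1.9, -56.5], [0, 0, -2.3, -67], [0, 0, -2.6, -77.5], [0, 0, -3.0, -88], [0, 0, -3.3, -98.5], [0, 0, -3.6, -108], [0, 0, -3.7, -110]],
])

```text
clock: 13.38
ee_pos: [0.4457, -0.2465, 0.1401]
ee_rot: [2.054, 2.377, -0.001]
wrist_force: [0.1, 0.8, -0.2]
opening: 0.484
gripper_force: 30.0
```

drive_tool([
  [[0, 0, -0.2, -5], [0, 0, -0.5, -15], [0, 0, -0.9, -25], [0, 0, -1.2, -35.5], [0, 0, -1.6, -46], [0, 0, -1.9, -56.5], [0, 0, -2.3, -67], [0, 0, -2.6, -77.5], [0, 0, -3.0, -88], [0, 0, -3.3, -98], [0, 0, -3.4, -102], [0, 0, -3.4, -102]],
])

```text
clock: 14.88
ee_pos: [0.4461, -0.2468, 0.1435]
ee_rot: [-0.551, 3.092, -0.002]
wrist_force: [-0.0, -1.1, -1.0]
opening: 0.484
gripper_force: 30.0
```

```bash
python3 - <<'E'
from h import *
o=status.get_obs(); print(o['clock'],np.round(o['q'],3),o['ee_pos'],o['wrist_force'],o['torque'],o['gripper_force'])
f=eyes.grab_frame('wrist'); w=cloud(f,o); g=np.hypot(w[...,0]-.446,w[...,1]+.2467)<.03
for lo,hi in((.11,.15),(.15,.19)):
    b=w[g&(w[...,2]>lo)&(w[...,2]<hi)]; print(len(b),np.percentile(b[:,2],[5,50,95]) if len(b) else 0)
E
```

```text
14.875 [-0.641  0.222  1.742 -0.     1.177 -2.565] [ 0.44613013 -0.24675803  0.14351382] [-0.04936738 -1.13226901 -0.9915854 ] [-0.29269527 -0.17334663  0.03556785] 29.999613761901855
1755 [0.13376064 0.13486308 0.1479185 ]
6775 [0.15689925 0.17632486 0.18144023]
```

510° in all, 15 mm up. Test lift.

drive_tool([
  [[0, 0, -1, 0], [0, 0, -3, 0], [0, 0, -6, 0], [0, 0, -6, 0]],
])

```text
clock: 15.42
ee_pos: [0.4458, -0.2461, 0.1496]
ee_rot: [0.554, -3.092, -0.0]
wrist_force: [-0.4, -1.6, -2.1]
opening: 0.485
gripper_force: 30.0
```

drive_tool([
  [[0, 0, -5, 0], [0, 0, -17, 0], [0, 0, -34, 0], [0, 0, -54, 0], [0, 0, -74, 0], [0, 0, -94, 0], [0, 0, -108, 0], [0, 0, -115, 0], [0, 0, -117, 0], [0, 0, -117, 0]],
])

```text
clock: 16.68
ee_pos: [0.4456, -0.2461, 0.266]
ee_rot: [0.555, -3.092, -0.001]
wrist_force: [-0.5, 0.2, -2.9]
opening: 0.486
gripper_force: 30.0
```

```bash
python3 - <<'E'
from h import *
o=status.get_obs(); print(o['clock'],np.round(o['q'],3),o['ee_pos'],o['wrist_force'],o['gripper_force'])
print(go(o,[.589,-.0315,o['ee_pos'][2]]),np.round(axes(o),3))
f=eyes.grab_frame('scene')
for x in('goat','goat_mid','cover'):
  for d in eyes.search_frame(x,f)[:2]: print(x,d['position'],d['p'],px(f,d['position']))
save('c.png',cv2.resize(f['img'][100:300,60:300],None,fx=3,fy=3))
E
```

```text
16.675 [-0.641  0.147  1.527  0.     1.469 -2.567] [ 0.44560375 -0.24610335  0.26598897] [-0.46363471  0.20268367 -2.88297407] 29.999505579471588
[-209.   151.4    0. ] [[-0.938 -0.348 -0.001]
 [-0.348  0.938  0.001]
 [ 0.001  0.001 -1.   ]]
goat [0.4561, -0.2462, 0.0837] 0.66 (np.float64(135.47584757610232), np.float64(199.14435037097851))
goat_mid [0.4532, -0.2436, 0.0824] 0.62 (np.float64(136.66450126538393), np.float64(198.52799416304933))
goat_mid [0.7595, -0.2441, 0.0202] 0.53 (np.float64(139.79724693423114), np.float64(320.99792979609254))
cover [0.4674, -0.2424, 0.2391] 0.95 (np.float64(119.3061896475221), np.float64(155.6137870311676))
```

View pics/c.png

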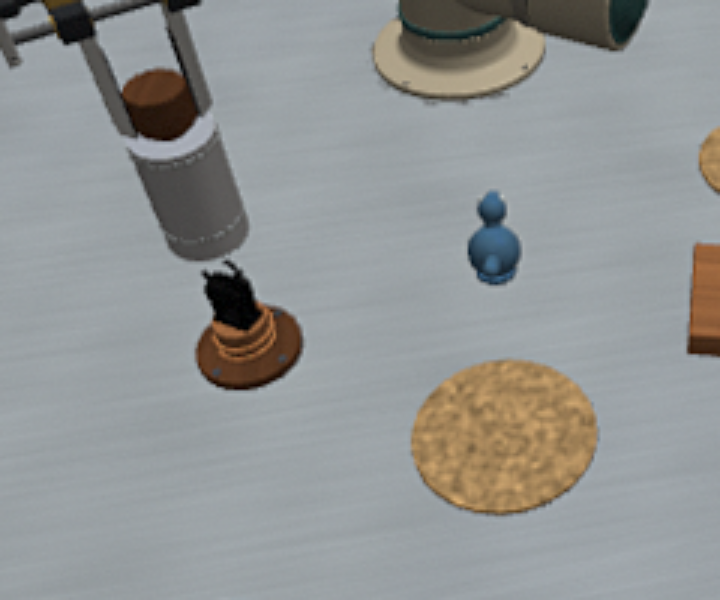

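The cover hangs clear at crop (190,200), and the goat stands upright on the post at (235,300). Carrying the cover to the mat.

drive_tool([
  [[-8, 6, 0, 0], [-31, 22, 0, 0], [-67, 48, 0, 0], [-105, 76, 0, 0], [-142, 103, 0, 0], [-178, 129, 0, 0], [-201, 146, 0, 0], [-209, 151.5, 0, 0], [-209, 151.5, 0, 0]],
])

```text
clock: 18.0
ee_pos: [0.589, -0.0314, 0.2661]
ee_rot: [0.556, -3.091, 0.001]
wrist_force: [1.0, 0.2, -1.9]
opening: 0.482
gripper_force: 30.0
```

drive_tool([
  [[0, 0, 8, 0], [0, 0, 26, 0], [0, 0, 52, 0], [0, 0, 80, 0], [0, 0, 106, 0], [0, 0, 124, 0], [0, 0, 133, 0], [0, 0, 136, 0], [0, 0, 136, 0], [0, 0, 136, 0]],
])

```text
clock: 19.25
ee_pos: [0.5897, -0.0318, 0.1313]
ee_rot: [-0.554, 3.091, -0.001]
wrist_force: [0.4, 0.1, -2.0]
opening: 0.486
gripper_force: 30.0
```

```bash
python3 - <<'E'
from h import *
o=status.get_obs(); print(o['clock'],np.round(o['q'],3),o['ee_pos'],o['wrist_force'],o['gripper_force'])
print(go(o,[.589,-.0315,o['ee_pos'][2]]))
f=eyes.grab_frame('top'); w=cloud(f); g=np.hypot(w[...,0]-.589,w[...,1]+.0315)<.06
f2=eyes.grab_frame('wrist'); w2=cloud(f2,o); g2=np.hypot(w2[...,0]-.589,w2[...,1]+.0315)<.05
b=w2[g2&(w2[...,2]>.09)&(w2[...,2]<.135)]; print(np.percentile(b[:,2],[10,50,90]),circ(b[abs(b[:,2]-np.median(b[:,2]))<.003]))
m=w2[(np.hypot(w2[...,0]-.589,w2[...,1]+.0315)<.1)&(w2[...,2]>.0035)&(w2[...,2]<.012)];print(len(m),circ(m))
E
```

```text
19.25 [-0.172  0.347  1.59  -0.     1.203 -2.097] [ 0.58971533 -0.03175633  0.13127016] [ 0.41547008  0.0927787  -1.95765303] 29.999483227729797
[ 0.6  0.5 -0. ]
[0.10472466 0.12215427 0.12325315] (array([584.3, -34.6]), 31.7)
9692 (array([590.4, -32.2]), 79.7)
```

drive_tool([
  [[0, 0, 3, 0], [0, 0, 5, 0], [0, 0, 6.5, 0], [0, 0, 7.5, 0], [0, 0, 7.5, 0]],
])

```text
clock: 19.98
ee_pos: [0.5891, -0.0316, 0.1228]
ee_rot: [0.555, -3.092, 0.0]
wrist_force: [0.9, -0.3, -1.6]
opening: 0.487
gripper_force: 30.0
```

drive_tool([
  [[0, 0, 0.5, 0], [0, 0, 1, 0], [0, 0, 1, 0]],
])

```text
clock: 20.35
ee_pos: [0.5893, -0.0317, 0.1224]
ee_rot: [-0.555, 3.092, -0.0]
wrist_force: [-0.9, -0.5, 1.7]
opening: 0.485
gripper_force: 30.0
```

drive_tool([
  [[0, 0, 0, 0], [0, 0, 0, 0], [0, 0, 0, 0]],
], jaw=0.7)

```text
clock: 20.72
ee_pos: [0.5893, -0.0317, 0.122]
ee_rot: [-0.555, 3.092, -0.0]
wrist_force: [0.8, -0.1, -1.4]
opening: 0.695
gripper_force: 0.0
```

drive_tool([
  [[0, 0, -10, 0], [0, 0, -33, 0], [0, 0, -65, 4], [0, 0, -95, 12], [20, -14, -115, 22], [53, -38, -125, 32], [94, -68, -130, 42], [134, -97, -130, 52], [170, -123, -130, 62], [196, -142, -130, 72], [209, -151, -130, 82], [209, -151, -130, 87]],
])

```text
clock: 22.22
ee_pos: [0.445, -0.2471, 0.2528]
ee_rot: [1.733, 2.619, -0.001]
wrist_force: [0.3, 0.7, 0.2]
opening: 0.698
gripper_force: 0.0
```

```bash
python3 - <<'E'
from h import *
o=status.get_obs(); print(o['clock'],np.round(o['q'],3),o['ee_pos'],o['wrist_force'])
f=eyes.grab_frame('wrist'); w=cloud(f,o)
for d in eyes.masks_of('goat',f)[:1]:
    m=d['region']; p=w[m]; p=p[np.isfinite(p[:,2])&(p[:,2]>.05)]
    print('goat',d['p'],m.sum(),np.median(p,0))
    for lo,hi in((.05,.068),(.06,.095),(.088,.1),(.095,.12),(.05,.12)):
        a=p[(p[:,2]>lo)&(p[:,2]<hi)]
        if len(a)>9: print(lo,hi,len(a),np.mean(a,0),cv2.minAreaRect((a[:,:2]*1000).astype(np.float32)))
b=w[(np.hypot(w[...,0]-.446,w[...,1]+.2467)<.04)&(w[...,2]>.042)&(w[...,2]<.05)]; print('post',circ(b))
f3=eyes.grab_frame('top'); w3=cloud(f3); g=np.hypot(w3[...,0]-.589,w3[...,1]+.0315)<.07
k=w3[g&(w3[...,2]>.145)]; print('cover knob',len(k),circ(k),np.median(k[:,2]))
save('d.png',cv2.resize(f['img'],(768,576)))
E
```

```text
22.225 [-0.643  0.151  1.554 -0.     1.435 -1.045] [ 0.44501961 -0.24709109  0.25282044] [0.33485068 0.71519833 0.23951719]
goat 0.79 853 [ 0.4440126  -0.24391527  0.09104876]
0.05 0.068 95 [ 0.43846031 -0.2395451   0.05290052] ((438.2909851074219, -240.88400268554688), (38.72863006591797, 13.346602439880371), 40.83011245727539)
0.06 0.095 460 [ 0.44146195 -0.24809472  0.08843857] ((444.3305969238281, -247.8442840576172), (38.98277282714844, 23.314315795898438), 55.030548095703125)
0.088 0.1 382 [ 0.44266016 -0.24976047  0.09126277] ((446.0999755859375, -245.81764221191406), (46.27978515625, 22.674705505371094), 55.19791030883789)
0.095 0.12 271 [ 0.45035553 -0.23889117  0.10541549] ((445.53076171875, -245.3804931640625), (45.90222930908203, 22.835262298583984), 49.328712463378906)
0.05 0.12 817 [ 0.44408503 -0.24416799  0.09021147] ((445.839599609375, -245.6334228515625), (46.293453216552734, 24.271610260009766), 55.678375244140625)
post (array([ 445.1, -247.7]), 24.0)
cover knob 230 (array([588.9, -33.3]), 22.9) 0.15634104842208885
```

View pics/d.png

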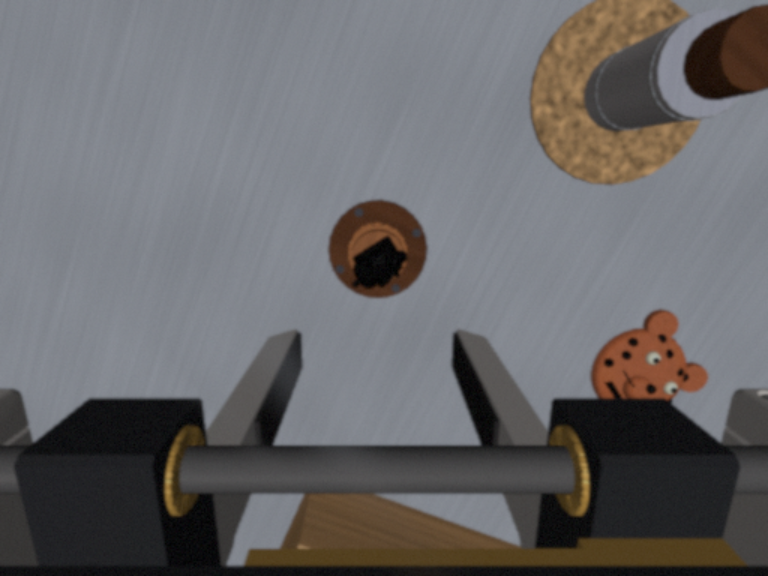

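The cover stands on the mat (upper right), upright, and the goat is on the post at (378,262) with its long axis at about 55° azimuth. I'll align the gripper to it and go closer.

drive_tool([
  [[0, 0, 4, 5], [0, 0, 15, 15], [0, 0, 30, 25], [0, 0, 45, 35], [0, 0, 57, 45], [0, 0, 65, 54], [0, 0, 70, 58], [0, 0, 70, 58]],
])

```text
clock: 23.38
ee_pos: [0.4457, -0.2455, 0.1819]
ee_rot: [-2.78, -1.462, 0.0]
wrist_force: [-0.0, -0.1, 0.2]
opening: 0.699
gripper_force: 0.0
```

```bash
python3 - <<'E'
from h import *
o=status.get_obs(); print(o['clock'],np.round(o['q'],3),o['ee_pos'],o['wrist_force']); A=axes(o); print('az',np.degrees(np.arctan2(A[1,0],A[0,0])))
f=eyes.grab_frame('wrist'); w=cloud(f,o)
m=(np.hypot(w[...,0]-.446,w[...,1]+.2467)<.04)&(w[...,2]>.055)&(w[...,2]<.118); p=w[m]
for lo,hi in((.055,.075),(.06,.097),(.097,.12),(.055,.12)):
    a=p[(p[:,2]>lo)&(p[:,2]<hi)]; print(lo,hi,len(a),np.mean(a,0),cv2.minAreaRect((a[:,:2]*1000).astype(np.float32)))
t=[.444,-.2478,.061]; print(go(o,t))
save('e.png',cv2.resize(f['img'],(768,576)))
E
```

```text
23.375 [-0.64   0.192  1.68  -0.     1.27  -0.038] [ 0.44571281 -0.24547448  0.18190777] [-0.04288331 -0.12949945  0.21291876]
az 55.491544132767565
0.055 0.075 33 [ 0.45445963 -0.23307496  0.06260254] ((454.514892578125, -233.49917602539062), (3.9791932106018066, 21.866506576538086), 54.695682525634766)
0.06 0.097 576 [ 0.44411405 -0.24836371  0.08912088] ((444.3528137207031, -248.79222106933594), (41.720699310302734, 23.36081886291504), 55.40585708618164)
0.097 0.12 428 [ 0.45159454 -0.23777359  0.10544209] ((445.5035705566406, -245.27813720703125), (47.40526580810547, 22.904651641845703), 51.24174118041992)
0.055 0.12 1016 [ 0.44740488 -0.24373637  0.09562102] ((446.1689758300781, -246.10694885253906), (48.17667007446289, 23.527606964111328), 55.82258605957031)
[ -2.9  -0.  120.9]
```

View pics/e.png

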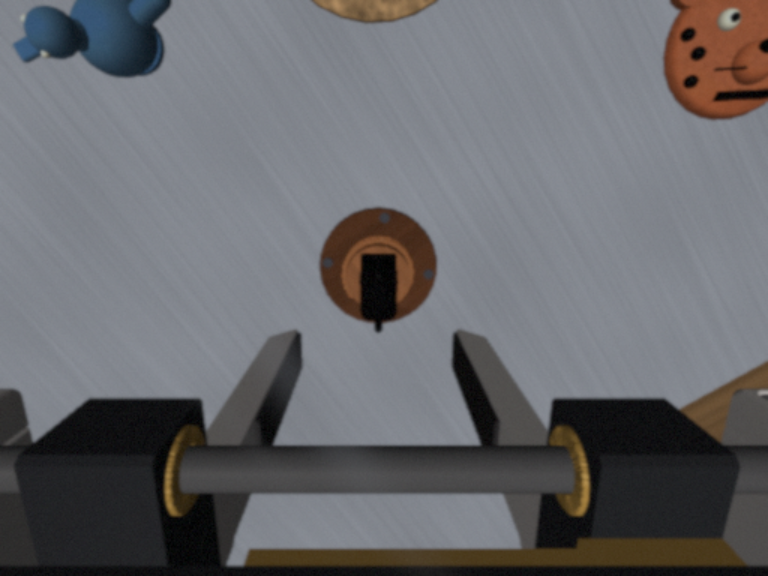

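The goat lies square between the fingers (centre at 378,285). Descending 121 mm with a -3 mm x shift.

drive_tool([
  [[-1, 0, 8, 0], [-2, 0, 28, 0], [-3, 0, 55, 0], [-3, 0, 82, 0], [-3, 0, 105, 0], [-3, 0, 117, 0], [-3, 0, 121, 0], [-3, 0, 121, 0]],
])

```text
clock: 24.42
ee_pos: [0.4443, -0.2486, 0.0613]
ee_rot: [2.781, 1.459, 0.0]
wrist_force: [0.5, 0.6, -1.0]
opening: 0.697
gripper_force: 0.0
```

drive_tool([
  [[0, 0, 0, 0], [0, 0, 0, 0], [0, 0, 0, 0], [0, 0, 0, 0], [0, 0, 0, 0]],
], jaw=0.15)

```text
clock: 25.05
ee_pos: [0.4442, -0.2485, 0.0611]
ee_rot: [2.782, 1.459, 0.0]
wrist_force: [0.8, -1.1, 0.5]
opening: 0.254
gripper_force: 30.0
```

drive_tool([
  [[0, 0, -2, 0], [0, 0, -8, 0], [0, 0, -20, 0], [0, 0, -38, 0], [0, 0, -58, 0], [0, 0, -76, 0], [0, 0, -90, 0], [0, 0, -98, 0], [0, 0, -100, 0], [0, 0, -100, 0]],
])

```text
clock: 26.3
ee_pos: [0.4437, -0.2481, 0.1606]
ee_rot: [-2.782, -1.459, 0.001]
wrist_force: [-0.3, -0.4, -1.4]
opening: 0.255
gripper_force: 30.0
```

```bash
python3 - <<'E'
from h import *
o=status.get_obs(); print(o['clock'],np.round(o['q'],3),o['ee_pos'],o['wrist_force'],o['opening'],o['gripper_force'])
f=eyes.grab_frame('wrist'); w=cloud(f,o)
f=eyes.grab_frame('scene'); ws=cloud(f)
p=ws[(np.hypot(ws[...,0]-.444,ws[...,1]+.248)<.028)&(ws[...,2]>.1)&(ws[...,2]<.25)]
print('goat z', np.percentile(p[:,2],[0,1,5,50,99]))
for d in eyes.search_frame('goat',f)[:1]: print(d)
print(go(o,[.4996,.2185,o['ee_pos'][2]]))
save('f.png',cv2.resize(f['img'][100:260,60:260],None,fx=3.5,fy=3.5))
E
```

```text
26.3 [-0.647  0.207  1.716 -0.     1.219 -0.042] [ 0.44367854 -0.24814436  0.1605897 ] [-0.26403557 -0.42556907 -1.44777154] 0.2547276664430386 29.999371469020844
goat z [0.14643812 0.14881995 0.15143164 0.19899744 0.24785515]
{'position': [0.4608, -0.2397, 0.1817], 'p': 0.65}
[ 4.156e+02 -2.194e+02  1.000e-01]
```

View pics/f.png

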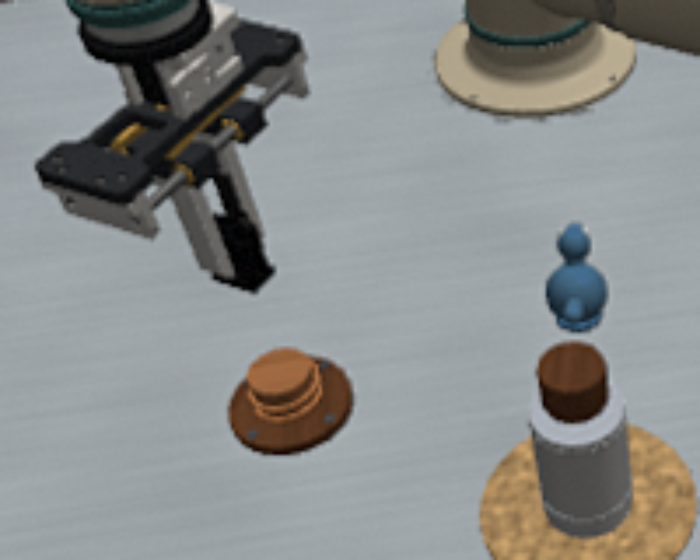

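The goat is held upright between the fingers at crop (245,250), and the cover stands on the mat at (580,450). Moving to the block.

drive_tool([
  [[10, -5, -5, 0], [34, -18, -15, 0], [74, -39, -22, -2], [120, -63, -25, -4], [170, -90, -25, -6], [220, -116, -25, -8], [270, -142, -25, -10.5], [320, -169, -25, -13], [365, -193, -25, -15], [396, -209, -25, -17], [411, -217, -25, -17.5], [415.5, -219.5, -25, -17.5]],
])

```text
clock: 27.95
ee_pos: [0.4994, 0.2187, 0.1859]
ee_rot: [2.527, 1.866, -0.001]
wrist_force: [-0.4, -1.0, -0.8]
opening: 0.255
gripper_force: 30.0
```

```bash
python3 - <<'E'
from h import *
o=status.get_obs(); print(o['clock'],np.round(o['q'],3),o['ee_pos'],o['wrist_force'],o['opening'],o['gripper_force'])
f=eyes.grab_frame('wrist'); w=cloud(f,o)
b=w[(np.abs(w[...,0]-.4996)<.1)&(np.abs(w[...,1]-.2185)<.1)&(w[...,2]>.022)&(w[...,2]<.038)]
if len(b)>9: print(len(b),np.median(b[:,2]),cv2.minAreaRect((b[:,:2]*1000).astype(np.float32)))
A=axes(o); print('az',np.degrees(np.arctan2(A[1,0],A[0,0])))
print(go(o,[.4996,.2185,.046]))
E
```

```text
27.95 [ 2.860e-01  2.440e-01  1.600e+00 -1.000e-03  1.298e+00  5.840e-01] [0.49940264 0.21873539 0.18585074] [-0.38914684 -1.00988117 -0.83757748] 0.2551562733440297 29.99935805797577
8978 0.029289240243752485 ((499.4419250488281, 220.64022827148438), (119.81160736083984, 120.177978515625), 71.8017349243164)
az 72.88888510474456
[-1.000e-01  3.000e-01  1.399e+02]
```

drive_tool([
  [[0, 0, 8, 0], [1, 0, 28, 0], [1, 0, 55, 0], [1, 0, 83, 0], [1, 0, 108, 0], [1, 0, 126, 0], [1, 0, 134, 0], [1, 0, 136.5, 0], [1, 0, 136.5, 0]],
])

```text
clock: 29.12
ee_pos: [0.5005, 0.219, 0.0499]
ee_rot: [2.528, 1.864, 0.001]
wrist_force: [-0.2, -0.1, -1.4]
opening: 0.251
gripper_force: 30.0
```

drive_tool([
  [[0, 0, 1, 0], [0, 0, 2, 0], [0, 0, 3, 0], [0, 0, 3, 0]],
])

```text
clock: 29.62
ee_pos: [0.5, 0.2193, 0.0464]
ee_rot: [2.528, 1.865, -0.0]
wrist_force: [0.0, -0.1, -2.4]
opening: 0.254
gripper_force: 30.0
```

drive_tool([
  [[0, 0, 0.5, 0], [0, 0, 1, 0], [0, 0, 1, 0]],
])

```text
clock: 30.0
ee_pos: [0.5, 0.2192, 0.0454]
ee_rot: [2.528, 1.865, -0.0]
wrist_force: [0.6, 0.2, -1.3]
opening: 0.256
gripper_force: 30.0
```

drive_tool([
  [[0, 0, 0.3, 0], [0, 0, 0.7, 0], [0, 0, 0.7, 0]],
])

```text
clock: 30.38
ee_pos: [0.5001, 0.2192, 0.0451]
ee_rot: [2.528, 1.865, 0.0]
wrist_force: [-1.1, -0.7, 2.5]
opening: 0.252
gripper_force: 30.0
```

Contact (+2.5 N). Releasing and rising straight up.

drive_tool([
  [[0, 0, 0, 0], [0, 0, 0, 0], [0, 0, 0, 0], [0, 0, 0, 0]],
], jaw=0.6)

```text
clock: 30.88
ee_pos: [0.5, 0.2192, 0.0447]
ee_rot: [2.528, 1.865, -0.0]
wrist_force: [0.2, -0.5, -0.2]
opening: 0.594
gripper_force: 0.0
```

drive_tool([
  [[0, 0, -5, 0], [0, 0, -20, 0], [0, 0, -45, 0], [0, 0, -75, 0], [0, 0, -105, 0], [0, 0, -130, 0], [-30, 0, -150, 0], [-70, 0, -160, 0], [-110, 0, -160, 0], [-135, 0, -160, 0], [-140, 0, -160, 0], [-140, 0, -160, 0]],
])

```text
clock: 32.38
ee_pos: [0.4591, 0.0858, 0.2054]
ee_rot: [2.528, 1.864, 0.002]
wrist_force: [-0.5, 0.6, -0.2]
opening: 0.599
gripper_force: 0.0
```

```bash
python3 - <<'E'
from h import *
o=status.get_obs(); print(o['clock'],o['ee_pos'],o['wrist_force'])
s=eyes.grab_frame('scene'); t=eyes.grab_frame('top')
for n,f in(('s',s),('t',t)):
    w=cloud(f); g=w[(np.hypot(w[...,0]-.4996,w[...,1]-.2195)<.04)&(w[...,2]>.04)&(w[...,2]<.11)]
    print(n,'goat',len(g),np.mean(g,0),g[:,2].max(),cv2.minAreaRect((g[:,:2]*1000).astype(np.float32)))
    for x in('mask','duck','bowl','cover'):
        for d in eyes.search_frame(x,f)[:1]: print(x,np.round(d['position'],3),round(d['p'],2))
save('g.png',cv2.resize(s['img'][130:350,90:400],None,fx=2.5,fy=2.5))
E
```

```text
32.375 [0.45908195 0.08578648 0.20541964] [-0.54873994  0.6299871  -0.19085341]
s goat 213 [0.50472069 0.22183622 0.07239808] 0.09837845482091823 ((501.367431640625, 222.35287475585938), (47.757293701171875, 22.565797805786133), 72.01607513427734)
mask [ 0.761 -0.246  0.019] 0.86
duck [ 0.401 -0.006  0.044] 0.89
cover [ 0.61  -0.036  0.11 ] 0.89
t goat 31 [0.50399022 0.23250021 0.08747283] 0.09844288463168027 ((503.9170227050781, 230.85411071777344), (19.442386627197266, 18.111736297607422), 34.98772430419922)
mask [ 0.747 -0.253  0.017] 0.61
duck [ 0.395 -0.022  0.054] 0.41
bowl [0.755 0.248 0.019] 0.82
cover [ 0.581 -0.027  0.115] 0.71
```

View pics/g.png

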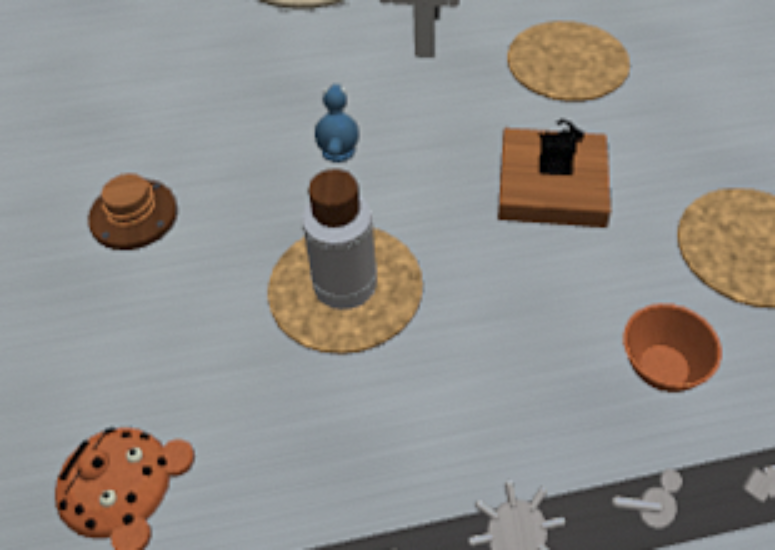

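The goat stands upright mid-block at (557,150) and the cover stands mouth down mid-mat at (341,250). The mask, duck and bowl have not moved. Handing in.

```bash
python3 -c "
from h import *
print(ticket.close_job())"
```

```text
the job is handed in; nothing more can be done
None
```

The job is handed in at about 32 s on the robot clock: the cover stands mouth down in the middle of the rightmost cork mat, the goat stands upright in the middle of the wooden block, and the mask, duck and bowl were not moved; no verdict came back.

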